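# Empty a dipper of spools under a low shelf

## Task

Take the steel dipper by its wooden handle, carry it in under the low shelf of the plywood organiser and tip all its thread spools out into its empty wide bay, without bumping the organiser. Then stand the empty dipper upright on the open bench again and let go. Leave everything else where it is.

Things in the scene. Friction and masses are not known exactly. Their poses are not given: they have to be found in the camera images.
- dipper: tall tapered pot of bright steel, open at the top, 120 mm high, outer diameter 72 mm at the foot, 98 at the rim (103 over its rolled edge), wall 2.5 mm, 160 g empty. Three spools (25 g each) stand loose in it; they slide on the smooth steel (friction about 0.2) and come out when it is tipped 100 to 110 degrees from upright. Origin: centre of the underside; z up the pot's axis; handle along -x.
- dipper_handle (a point): a good place to grip on the axis of the dipper's handle, at (-135, 0, 80) mm in its frame. The handle is a straight round wooden bar along the dipper's x, 22 mm in diameter, 60 to 193 mm from the pot's axis and 80 mm above the underside; being round it can be gripped with the fingers leaning to either side of it. Axes as the dipper's.
- dipper_mouth (a point): centre of the pot's mouth, at (0, 0, 120) mm in the dipper's frame.
- organiser: plywood organiser fixed on the bench, 277 mm wide (its y), 146 deep (its x): shut drawers at the bottom, on them two open bays, a wide one at the left (+y), a narrow one at the right, over all a shelf. Front, back and dividing boards are 8 mm thick, top at 100 mm; end panels reach the shelf, inner faces at y = +-126 mm. Origin: centre of the underside; -x is the front, towards the robot; z up.
- shelf_edge (a point): middle of the lower front edge of the organiser's shelf, a 12 mm board; at (-73, 0, 265) mm in the organiser's frame: its underside is 265 mm above the bench, so 165 mm are open between the low boards and the shelf, in front and at the back. Its front edge is flush with the front board.
- bay_floor (a point): centre of the floor of the wide left bay, which is empty: 130 mm deep (x), 150 wide (y) inside, walls 44 mm above this floor; at (0, 51, 56) mm in the organiser's frame, with its axes. The narrow bay holds oddments no higher than the boards; over it is room for the pot's foot when the pot tips to the left; there is none at the other side. Papers and boxes 160 mm high lie behind the dipper.
- spool_1_mid (a point): middle of a spool of thread, 28 mm in diameter and 50 mm long, in the dipper; z along the spool.
- spool_2_mid (a point): middle of a spool of thread, 24 mm in diameter and 46 mm long, in the dipper; z along the spool.
- spool_3_mid (a point): middle of a spool of thread, 29 mm in diameter and 52 mm long, in the dipper; z along the spool.
- spool_1: the spool of point spool_1_mid; origin at the centre of one end face.
- spool_2: the spool of point spool_2_mid; origin at the centre of one end face.
- spool_3: the spool of point spool_3_mid; origin at the centre of one end face.
- pin_tin: small blue round tin, 62 mm across and 27 high, standing on the shelf near its left end (+y of the organiser); leave it. Origin: centre of the underside.
- ribbon_bobbin: bobbin of dark red ribbon, 60 mm across and 26 high, lying flat on the shelf near its middle; leave it. Origin: centre of the underside.
- tall_spool: spool of white thread, 33 mm across and 58 high, standing on the shelf near its right end (-y of the organiser); leave it. Origin: centre of the underside.
- rounding_jack: wooden shaping tool, 150 x 34 x 48 mm, lying on the bench near its front edge; leave it. Origin: centre of the underside.
- clip_clamp_1: black and chromed clip, 83 x 22 x 28 mm, lying on the bench in front of the organiser; leave it. Origin: centre of the underside.
- felt_brush: felt brush with a wooden back, 130 x 41 x 36 mm, on the bench at the left behind the dipper; leave it. Origin: centre of the underside.
- jar_orange_lid: jar with an orange lid, 64 mm across and 72 high, on the bench at the far left; leave it. Origin: centre of the underside.

How it is judged:
By the outcome, as a careful person would: the job done as asked, in the order asked, and still so for the second after the job is handed in, with the robot touching nothing.
It also fails if it takes over 67 s, if anything falls off the work surface, if the arm or the gripper's body presses on something with over 40 N, if the wrist force passes 120 N, or if a joint passes its speed limit or range.

## Robot

A 6-joint arm with a two-finger parallel gripper is mounted at the origin on a cart in front of the work surface, level with it; the furniture and walls round the work are solid. World frame = base frame: x ahead of the robot, y to its left, z up, the work surface at z = 0. Lengths are in mm, angles in rad, forces in N, time in s.
With the tool pointing down it reaches from about 300 to 775 mm from the base axis. Payload 14.6 kg.
Tool frame: the origin (TCP) lies between the finger pads; the fingertips stand 25 mm ahead of it and the grasp point (between the pads) lies 6 mm ahead of it; z points along the fingers, x is the direction in which the jaws open and shut, and the axes are right-handed (so a half turn about z gives the same grasp; the last joint's range is limited). The gripper opens to 94 mm and grips with 3 to 60 N. Pads are 16 mm wide; open, the fingers measure 119 mm over their backs; the gripper's body (75 mm by 177 mm) begins 78 mm behind the grasp point.
Start: joints at [1.079, 0.3, 1.521, -0, 1.321, -0.067], TCP at [226.673, 501.108, 230.446] pointing down, gripper open.
Joint ranges: [-3.03, 3.03], [-0.79, 2.21], [0.23, 2.52], [-1.04, 4.18], [0, 3.07], [-2.55, 2.55]. Speed limits (rad/s): [2.22, 2.22, 2.57, 3.14, 3.14, 3.14].

## Interface

Orientations are given as [roll, pitch, yaw] about the fixed x, y, z axes, in that order (R = Rz(yaw) Ry(pitch) Rx(roll)).
In Python, from cell import manip gives the robot as it stands.
- The arm moves only by the tool apply_moves, never from a script. Its argument "series" is a list of rows, each a list of 3 entries, a list of its own where there are three numbers: the shift along the world's x, y, z in cm, then the turn, a rotation vector about the world's x, y, z in rad, then the opening in per cent of the stroke, from 0 (shut) to 100 (fully open). A call has exactly 10 rows; each row is the pose to reach, as a shift and turn from the pose commanded when the call began; what a row does not reach only later rows make up. A row lasts 1/8 s, in which the tool goes at most 62.5 mm and 10.7 degrees, less where a joint would pass 70% of its speed; a pose out of reach is approached as far as the arm can. A call with a gripper value outside its range is refused whole. The fingers move at their own pace and stop on an object; "grip_force" is the grip in N (left out, the last holds). Time passes only in rows, so rows that repeat a pose let the fingers close, or fill a call up. It gives the time, the measured TCP pose, the force and the opening at its end, in the units of the state.
- manip.read_state(): the state, without advancing time (a new reading comes with each control period).
- manip.camera(name): name is "scene" or "top" or "wrist"; returns (picture, depth): 420x560x3 uint8, red, green, blue; 420x560 float32, mm along the optical axis (not along the pixel's ray), 0 where there is no reading.
- manip.camera_info(name): a dict with "intrinsics" (3x3 intrinsics, pixels), "dist" ([k1, k2, p1, p2, k3] as OpenCV has them; the pictures are not rectified), "extrinsics" (4x4, takes a point from world to camera coordinates); the wrist camera has in their place "hand_eye" (4x4, takes a point from camera to tool coordinates, whose origin is the TCP and whose axes are the tool frame's). Camera axes: x right, y down, z forward; pixel columns grow to the right and rows downward; lengths in mm; the calibration is good to about 2 mm. A picture is of the moment at which its call begins: read the wrist's pose just before it. camera_info takes no time and is no camera call.
- manip.sign_off(): hands the job in, once; it reports no verdict.
The state is a dict: "clock": time; "joints": joint angles; "qd": joint speeds; "effort": joint torques, N m; "eef_pos": TCP position; "eef_rot": TCP orientation; "wrist_force": force on the tool from outside, world axes, zero at the start; "moment": the same for the moment, N m; "finger_gap": finger opening in mm.
Only numpy, scipy, OpenCV 4.12 (cv2) and the standard library are available. Lean on these libraries where they do the work, as an engineer would, in place of code of your own. Each camera call takes 0.05 s, during which the arm holds its last target.

## Working session

There is one attempt and no reset: what is moved stays moved. The work goes in short steps, Python scripts to look and compute and a tool call to move; the robot and the scene stay as the last step left them, time stands still between calls to the robot, and variables do not carry over. Pictures are saved under pics/ and viewed, and the job is handed in when it is done.

Besides the shell and the picture viewer there is one more tool, called as name([rows], argument=value, ...), one row to a line, values as JSON. apply_moves: Moves the arm, as the interface text tells. Its arguments: {"type":"object","properties":{"series":{"type":"array","items":{"type":"array"}},"grip_force":{"type":"number"}},"required":["series"]}

```bash
ls; mkdir -p pics; python3 - <<'E'
from cell import manip
import cv2,numpy as np
print(manip.read_state())
for n in ["scene","top"]:
    p,d=manip.camera(n)
    cv2.imwrite(f"pics/{n}0.png",p[:,:,::-1]); np.save(f"{n}0.npy",d); np.save(f"{n}0p.npy",p)
    i=manip.camera_info(n); print(n,i)
print(manip.camera_info("wrist"))
E
```

```text
pics
{'clock': 0.0, 'joints': array([ 1.07940510e+00,  3.00479630e-01,  1.52157297e+00, -2.33331731e-05,
        1.32066786e+00, -6.66102244e-02]), 'qd': array([ 3.92332517e-04,  1.39684757e-03, -2.66148486e-05,  1.22855369e-03,
       -5.77413316e-04, -7.36750566e-04]), 'effort': array([-3.44643711e-03, -5.31796467e+01, -3.52734804e+01,  7.07520708e-02,
        2.43296177e-02, -1.45466074e-04]), 'eef_pos': array([226.57388218, 500.91767983, 229.88505674]), 'eef_rot': array([-3.14154014e+00,  1.12680852e-03,  1.14602115e+00]), 'wrist_force': array([-0.22463194,  0.07627422,  0.29200305]), 'moment': array([-0.01285732, -0.02579223,  0.01075185]), 'finger_gap': 94.13827960611255}
scene {'intrinsics': array([[416.83107151,   0.        , 286.90076371],
       [  0.        , 416.83107151, 209.90766536],
       [  0.        ,   0.        ,   1.        ]]), 'dist': array([-0.11257081,  0.        ,  0.        ,  0.        ,  0.        ]), 'extrinsics': array([[-8.63679571e-01, -5.04039703e-01, -1.25553323e-03,
         5.15108705e+02],
       [-2.63137474e-01,  4.53011747e-01, -8.51785787e-0
[... 718 characters left out ...]
1e+03],
       [ 0.00000000e+00,  0.00000000e+00,  0.00000000e+00,
         1.00000000e+00]])}
{'intrinsics': array([[369.44183327,   0.        , 276.49124297],
       [  0.        , 369.44183327, 209.8849722 ],
       [  0.        ,   0.        ,   1.        ]]), 'dist': array([-0.04405644,  0.        ,  0.        ,  0.        ,  0.        ]), 'hand_eye': array([[ 9.99999974e-01, -1.12888213e-04, -2.00006210e-04,
         4.77919457e-01],
       [ 1.56221478e-04,  9.72699390e-01,  2.32068681e-01,
        -6.66907111e+01],
       [ 1.68348100e-04, -2.32068706e-01,  9.72699382e-01,
        -1.54197370e+02],
       [ 0.00000000e+00,  0.00000000e+00,  0.00000000e+00,
         1.00000000e+00]])}
```

View pics/scene0.png

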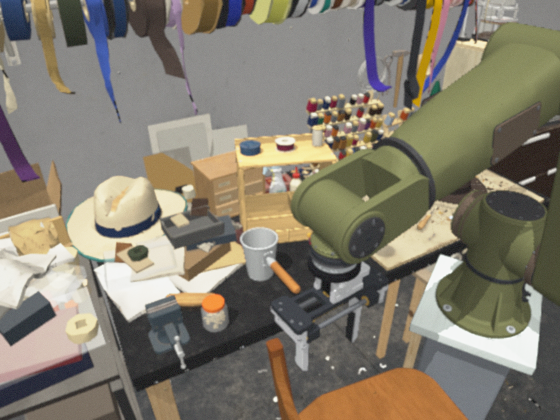

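View pics/top0.png

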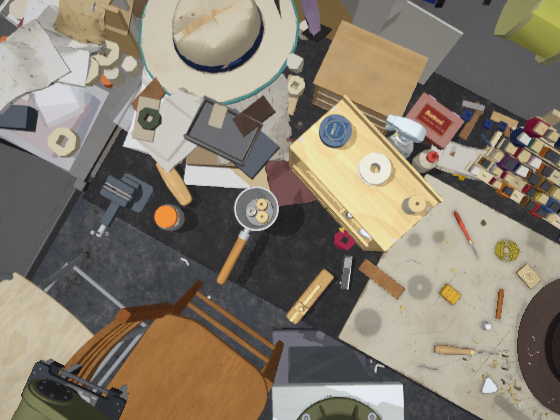

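Top view: the pot is at about (258,209) with its handle running to (222,280). The three spools are inside it. The shelf is a rotated yellow rectangle centred near (365,172). I'll enlarge the picture.

```bash
python3 - <<'E'
import cv2,numpy as np
p=np.load("top0p.npy")[80:300,150:460,::-1]
cv2.imwrite("pics/topc.png",cv2.resize(p,None,fx=2.55,fy=2.55,interpolation=cv2.INTER_CUBIC))
p=np.load("scene0p.npy")[100:330,200:400,::-1]
cv2.imwrite("pics/scenec.png",cv2.resize(p,None,fx=2.6,fy=2.6,interpolation=cv2.INTER_CUBIC))
E
```

```text
(no output)
```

View pics/topc.png

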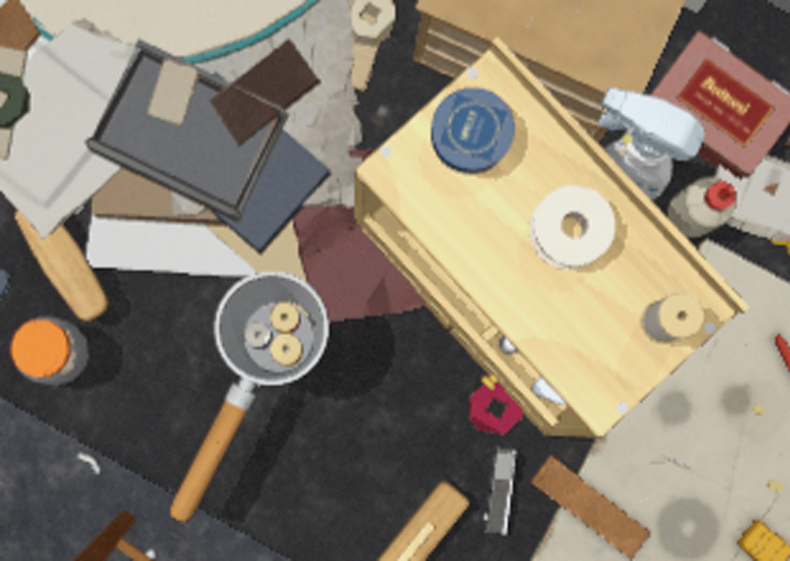

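View pics/scenec.png

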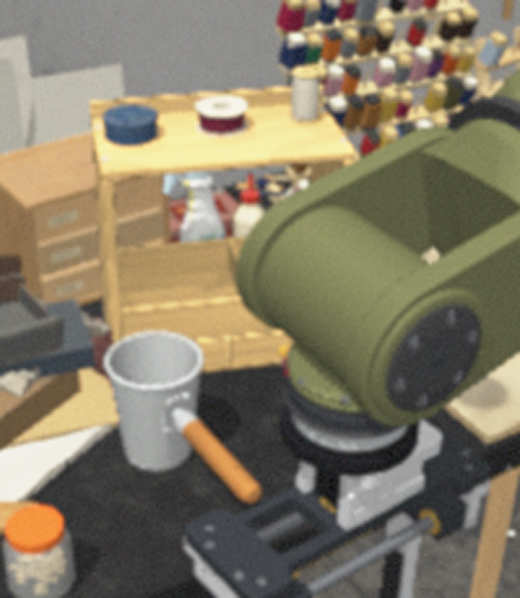

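```bash
cat > h.py <<'E'
import numpy as np, cv2
from cell import manip
from scipy.spatial.transform import Rotation as R
def cam(n):
    i=manip.camera_info(n); return i["intrinsics"],i["dist"],i["extrinsics"]
def ray(n,uv,E=None):
    K,D,_=cam(n) if n!="wrist" else (manip.camera_info(n)["intrinsics"],manip.camera_info(n)["dist"],None)
    if E is None: E=cam(n)[2]
    uv=np.array(uv,float).reshape(-1,1,2)
    q=cv2.undistortPoints(uv,K,D).reshape(-1,2)
    d=np.c_[q,np.ones(len(q))]@E[:3,:3]
    o=-E[:3,:3].T@E[:3,3]
    return o,d
def onz(n,uv,z,E=None):
    o,d=ray(n,uv,E); t=(z-o[2])/d[:,2]; return o+t[:,None]*d
def cloud(n,dep,E=None):
    h,w=dep.shape; v,u=np.mgrid[:h,:w]
    o,d=ray(n,np.c_[u.ravel(),v.ravel()],E)
    P=o+d*dep.reshape(-1,1); P[dep.ravel()==0]=np.nan
    return P.reshape(h,w,3)
E
python3 - <<'E'
from h import *
C=np.load("top0p.npy");P=cloud("top",np.load("top0.npy"))
c=lambda a:[(x/2.55+150,y/2.55+80) for x,y in a]
print("shelf corners",onz("top",c([(357,172),(597,437),(745,310),(492,42)]),277).round(0))
z=P[...,2]
sh=(abs(z-277)<6)
n,lab,st,_=cv2.connectedComponentsWithStats(sh.astype(np.uint8)); k=1+np.argmax(st[1:,4]); print(st[k])
xy=P[lab==k][:,:2].astype(np.float32); r=cv2.minAreaRect(xy); print(r,cv2.boxPoints(r).round(0), np.median(z[lab==k]))
# rim
m=(abs(z-120)<8); m[:, :200]=0; m[:,300:]=0; m[:170]=0;m[260:]=0
q=P[m][:,:2]; 
from scipy.optimize import least_squares
f=least_squares(lambda x:np.hypot(*(q-x[:2]).T)-x[2],[400,200,50],loss='soft_l1'); print("rim",f.x,len(q))
hsv=cv2.cvtColor(C,cv2.COLOR_RGB2HSV)
hm=(hsv[...,0]>5)&(hsv[...,0]<22)&(hsv[...,1]>120)&(abs(z-85)<15); hm[:,:210]=0;hm[:,255:]=0;hm[:220]=0;hm[300:]=0
h=P[hm]; print("handle",len(h),h.min(0),h.max(0),np.median(h[:,2]))
ys,xs=np.nonzero(hm); hh=onz("top",np.c_[xs,ys],85); c0=hh.mean(0); u,s,v=np.linalg.svd(hh-c0); print(c0,v[0], s)
t=(hh-c0)@v[0]; print(c0+v[0]*t.min(),c0+v[0]*t.max())
m=(z>20)&(z<75)
for b in [(249,212),(263,204),(262,216)]: print(b,P[b[1],b[0]])
E
```

```text
shelf corners [[ 681.  106.  277.]
 [ 475.  -70.  277.]
 [ 569. -185.  277.]
 [ 780.    0.  277.]]
[ 289   99  150  153 8334]
((624.9110107421875, -34.272308349609375), (277.1039123535156, 142.11175537109375), 40.89025115966797) [[ 474.  -71.]
 [ 567. -179.]
 [ 776.    3.]
 [ 683.  110.]] 277.2188233010126
rim [575.90323432 183.8523733   48.37344899] 394
handle 453 [404.46624294 212.78452169  78.59694958] [509.66877297 279.81848534  95.56361476] 89.42641194241764
[457.25218474 247.21334541  85.        ] [-8.80215444e-01  4.74574306e-01  2.40209660e-17] [6.90894721e+02 1.30377064e+02 3.93426963e-13]
[506.45055476 220.68770049  85.        ] [406.02198497 274.83446553  85.        ]
(249, 212) [571.80802285 205.34635415  50.32786639]
(263, 204) [589.85476672 171.28546702  55.30776399]
(262, 216) [563.62937197 176.06450033  15.92158329]
```

```bash
cat > plan.py <<'E'
from h import *
pot=np.array([576,184,0.]); xd=np.array([.881,-.473,0]); xd/=np.linalg.norm(xd); Z=np.array([0,0,1.])
org=np.array([626.3,-35.7,0]); yo=np.array([.756,.655,0]); yo/=np.linalg.norm(yo); xo=np.cross(yo,Z)
def Rt(x,lean):  # x horizontal handle dir (to pot); lean>0: gripper back leans to -y
    y=np.cross(Z,x); b=np.cos(lean)*Z-np.sin(lean)*y; z=-b
    return np.c_[np.cross(x,z),x,z]
def delta(p0,R0,p1,R1):
    return ((p1-p0)/10).round(2), R.from_matrix(R1@R0.T).as_rotvec().round(3)
E
python3 - <<'E'
from plan import *
print("xo",xo,"yo",yo)
s=manip.read_state(); p0=np.array([226.67,501.11,230.45]); R0=R.from_euler('xyz',[np.pi,0,1.146]).as_matrix()
print(R0.round(2))
G=pot-135*xd+80*Z
R1=Rt(xd,np.radians(50)); g=G-6*R1[:,2]
print(g, delta(p0,R0,g-110*R1[:,2],R1), delta(p0,R0,g,R1))
print(delta(p0,R0,np.array([380,230,235.]),R1))
E
```

```text
xo [ 0.65481635 -0.75578803  0.        ] yo [0.75578803 0.65481635 0.        ]
[[ 0.41  0.91  0.  ]
 [ 0.91 -0.41 -0.  ]
 [ 0.    0.   -1.  ]]
[454.88430432 243.80897866  83.85672566] (array([ 18.84, -33.15,  -7.59]), array([ 0.783, -0.387, -0.064])) (array([ 22.82, -25.73, -14.66]), array([ 0.783, -0.387, -0.064]))
(array([ 15.33, -27.11,   0.46]), array([ 0.783, -0.387, -0.064]))
```

apply_moves([
  [[3,-5.4,0],[0.14,-0.07,-0.01],100],
  [[6,-10.8,0],[0.28,-0.14,-0.02],100],
  [[9,-16.2,0],[0.42,-0.21,-0.03],80],
  [[12,-21.6,0],[0.56,-0.27,-0.045],70],
  [[15,-27,0.5],[0.7,-0.34,-0.055],60],
  [[17,-30,-2],[0.783,-0.387,-0.064],60],
  [[18.8,-33.1,-6],[0.783,-0.387,-0.064],60],
  [[18.84,-33.15,-7.6],[0.783,-0.387,-0.064],60],
  [[18.84,-33.15,-7.6],[0.783,-0.387,-0.064],60],
  [[18.84,-33.15,-7.6],[0.783,-0.387,-0.064],60],
], grip_force=60)

```text
clock: 1.35
eef_pos: [415.1, 169.7, 154.5]
eef_rot: [-3.139, -0.872, 1.075]
wrist_force: [-0.8, 0.2, 0.5]
finger_gap: 56.5
```

```bash
python3 - <<'E'
from plan import *
s=manip.read_state(); print({k:np.round(v,4) for k,v in s.items()})
print(R.from_euler('xyz',s['eef_rot']).as_matrix().round(3))
for n in ["wrist","top"]:
    p,d=manip.camera(n); cv2.imwrite(f"pics/{n}1.png",p[:,:,::-1]); np.save(f"{n}1.npy",d); np.save(f"{n}1p.npy",p)
E
```

```text
{'clock': np.float64(1.35), 'joints': array([-0.1005,  0.0512,  2.2612,  1.1986,  0.863 , -2.0269]), 'qd': array([ 0.0363, -0.0393, -0.0037, -0.0013,  0.    ,  0.0137]), 'effort': array([ -1.8673, -26.5572, -25.3959,   1.5509,   0.935 ,  -0.4814]), 'eef_pos': array([415.0869, 169.6661, 154.4678]), 'eef_rot': array([-3.139 , -0.8725,  1.0746]), 'wrist_force': array([-0.836 ,  0.1648,  0.4674]), 'moment': array([-0.3362,  0.2073, -0.0065]), 'finger_gap': np.float64(56.4774)}
[[ 0.306  0.88   0.362]
 [ 0.565 -0.474  0.675]
 [ 0.766 -0.002 -0.643]]
```

View pics/wrist1.png

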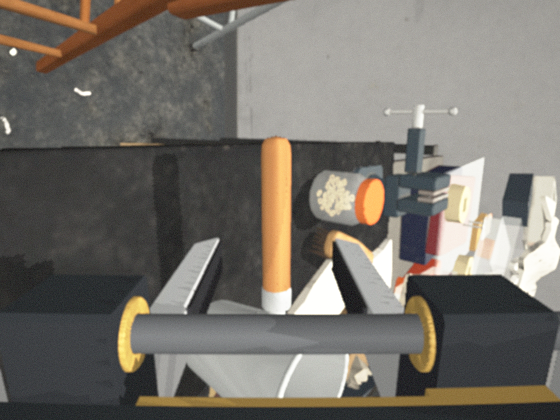

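View pics/top1.png

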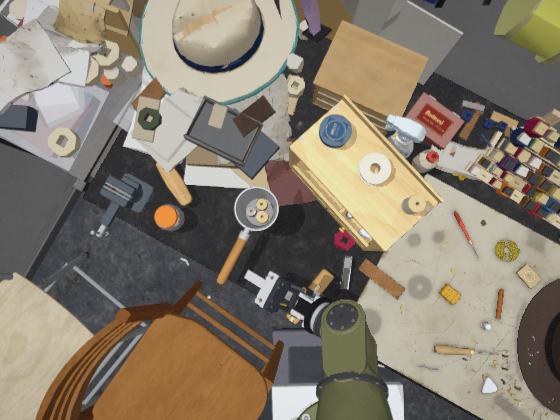

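```bash
cat > kin.py <<'E'
from plan import *
from scipy.optimize import least_squares
import itertools, json, os
A=lambda ax,q:R.from_euler(ax,q).as_matrix()
def fk(q,p,s=(1,1,1)):
    a1,b,d1,L2,a3,L3,d6=p
    M=A('z',q[0]); pos=M@[a1,b,d1]; M=M@A('y',q[1]); pos=pos+M@[0,0,L2]; M=M@A('y',q[2]); pos=pos+M@[a3,0,L3]
    M=M@A('z',s[0]*q[3])@A('y',s[1]*q[4])@A('z',s[2]*q[5]+np.pi)
    return pos+M@[0,0,d6],M
D=[([1.07940510,.30047963,1.52157297,0,1.32066786,-.0666102],[226.5739,500.9177,229.885],[-3.14154,.001127,1.146021]),
 ([-.1005,.0512,2.2612,1.1986,.8630,-2.0269],[415.0869,169.6661,154.4678],[-3.139,-.8725,1.0746])]
if os.path.exists("log.json"): D+=json.load(open("log.json"))
def fit():
    f=lambda p:np.concatenate([fk(d[0],p,S)[0]-d[1] for d in D])
    x0=np.array([50,-30,300,500,0,500,200.])
    return least_squares(lambda p:np.r_[f(p),(p-x0)*1e-3],x0)
S=(1,1,1)
E
python3 - <<'E'
from kin import *
p=[0]*7
for s in itertools.product([1,-1],repeat=3):
    print(s,[np.degrees(R.from_matrix(fk(d[0],p,s)[1].T@R.from_euler('xyz',d[2]).as_matrix()).magnitude()).round(2) for d in D])
E
```

```text
(1, 1, 1) [np.float64(0.0), np.float64(0.0)]
(1, 1, -1) [np.float64(7.63), np.float64(127.74)]
(1, -1, 1) [np.float64(151.34), np.float64(98.89)]
(1, -1, -1) [np.float64(151.4), np.float64(146.72)]
(-1, 1, 1) [np.float64(0.0), np.float64(137.35)]
(-1, 1, -1) [np.float64(7.63), np.float64(134.89)]
(-1, -1, 1) [np.float64(151.34), np.float64(152.65)]
(-1, -1, -1) [np.float64(151.4), np.float64(85.86)]
```

```bash
cat >> kin.py <<'E'
lo=np.array([-3.03,-.79,.23,-1.04,0,-2.55]);hi=np.array([3.03,2.21,2.52,4.18,3.07,2.55])
def ik(pos,Rm,p,q0):
    def e(q):
        x,M=fk(q,p); return np.r_[(x-pos)/100,R.from_matrix(M.T@Rm).as_rotvec()]
    r=least_squares(e,np.clip(q0,lo+.01,hi-.01),bounds=(lo,hi)); return r.x,np.abs(r.fun).max()
E
python3 - <<'E'
from kin import *
r=fit(); print(r.x.round(1),r.fun.round(3)[:6]); p=r.x
for L in (50,40,60):
  for flip in (0,1):
    F=np.diag([-1,-1,1]) if flip else np.eye(3)
    q=np.array(D[1][0]); 
    if flip:q[5]+=np.pi
    print("lean",L,"flip",flip)
    def go(n,pos,Rm):
        global q
        q,e=ik(pos-6*Rm[:,2],Rm@F,p,q); print(n,q.round(2),round(e,3))
    go("grasp",pot-135*xd+80*Z,Rt(xd,np.radians(L)))
    go("lift",pot-135*xd+200*Z,Rt(xd,np.radians(L)))
    go("front",org+10*yo-275*xo+200*Z,Rt(xo,np.radians(L)))
    for t in (0,10,20,30,40,50,60,70,80,90,100,110): go("tip%d"%t,org+10*yo-135*xo+195*Z,Rt(xo,np.radians(L-t)))
E
```

```text
[  3.   36.6 238.6 412.3  46.7 449.5 245.6] [ 0.  0.  0. -0.  0. -0.]
lean 50 flip 0
grasp [ 0.11  0.33  2.16  1.51  0.68 -2.24] 0.0
lift [ 0.11  0.05  2.11  1.14  0.77 -1.75] 0.0
front [ 0.05 -0.1   2.26  1.17  0.54 -1.57] 0.0
tip0 [-0.22  0.13  2.04  1.15  0.74 -1.74] 0.0
tip10 [-0.16  0.12  1.96  0.81  0.75 -1.4 ] 0.0
tip20 [-0.1   0.14  1.87  0.52  0.82 -1.11] 0.0
tip30 [-0.04  0.19  1.77  0.29  0.95 -0.9 ] 0.0
tip40 [ 0.01  0.25  1.66  0.13  1.1  -0.75] 0.0
tip50 [ 0.07  0.33  1.56  0.    1.26 -0.65] 0.0
tip60 [ 0.11  0.41  1.45 -0.1   1.43 -0.58] 0.0
tip70 [ 0.15  0.51  1.34 -0.18  1.59 -0.54] 0.0
tip80 [ 0.18  0.6   1.24 -0.26  1.76 -0.52] 0.0
tip90 [ 0.21  0.7   1.14 -0.34  1.91 -0.52] 0.0
tip100 [ 0.23  0.8   1.05 -0.42  2.07 -0.53] 0.0
tip110 [ 0.25  0.9   0.97 -0.51  2.21 -0.57] 0.0
lean 50 flip 1
grasp [0.11 0.33 2.16 1.51 0.68 0.91] 0.0
lift [0.11 0.05 2.11 1.14 0.77 1.39] 0.0
front [ 0.05 -0.1   2.26  1.17  0.54  1.57] 0.0
tip0 [-0.22  0.13  2.04  1.15  0.74  1.4 ] 0.0
tip10 [-0.16  0.12  1.96  0.81  0.75  1.74] 0.0
tip20 [-0.1   0.14  1.87  0.52  0.82  2.03] 0.0
tip30 
[... 2641 characters left out ...]
 [0.05 0.41 2.2  1.75 0.85 0.62] 0.0
lift [0.05 0.09 2.17 1.44 0.84 1.08] 0.0
front [-0.   -0.07  2.34  1.63  0.61  1.08] 0.0
tip0 [-0.28  0.17  2.1   1.46  0.82  1.08] 0.0
tip10 [-0.22  0.13  2.04  1.15  0.74  1.4 ] 0.0
tip20 [-0.16  0.12  1.96  0.81  0.75  1.74] 0.0
tip30 [-0.1   0.14  1.87  0.52  0.82  2.03] 0.0
tip40 [-0.04  0.19  1.77  0.29  0.95  2.24] 0.0
tip50 [0.01 0.25 1.66 0.13 1.1  2.39] 0.0
tip60 [0.07 0.33 1.56 0.   1.26 2.49] 0.0
tip70 [ 0.11  0.41  1.45 -0.1   1.43  2.55] 0.008
tip80 [ 0.14  0.51  1.34 -0.17  1.59  2.55] 0.044
tip90 [ 0.18  0.61  1.23 -0.25  1.76  2.55] 0.067
tip100 [ 0.21  0.71  1.13 -0.34  1.92  2.55] 0.071
tip110 [ 0.23  0.81  1.05 -0.43  2.07  2.55] 0.055
```

apply_moves([
  [[0.8,1.5,-1.4],[0,0,0],60],
  [[1.6,3,-2.8],[0,0,0],60],
  [[2.4,4.5,-4.2],[0,0,0],60],
  [[3.2,6,-5.7],[0,0,0],60],
  [[3.7,6.9,-6.6],[0,0,0],60],
  [[3.98,7.41,-7.06],[0,0,0],60],
  [[3.98,7.41,-7.06],[0,0,0],60],
  [[3.98,7.41,-7.06],[0,0,0],0],
  [[3.98,7.41,-7.06],[0,0,0],0],
  [[3.98,7.41,-7.06],[0,0,0],0],
], grip_force=60)

```text
clock: 2.7
eef_pos: [455.0, 243.5, 84.1]
eef_rot: [3.141, -0.873, 1.078]
wrist_force: [-0.3, 0.3, -0.3]
finger_gap: 29.9
```

```bash
python3 - <<'E'
from kin import *
s=manip.read_state(); print({k:np.round(v,3) for k,v in s.items()})
D.append((s['joints'].tolist(),s['eef_pos'].tolist(),s['eef_rot'].tolist())); json.dump(D[2:],open("log.json","w"))
r=fit(); print(r.x.round(1),np.abs(r.fun[:9]).max()); p=r.x
P=cloud("top",np.load("top0.npy")).reshape(-1,3); P=P[np.isfinite(P).all(1)]
from scipy.spatial import cKDTree
# organiser left out? keep; exclude dipper
o=P-org; X=o@xo; Y=o@yo
keep=(np.hypot(P[:,0]-576,P[:,1]-184)>60)&~((abs((P-pot)@np.cross(Z,xd))<25)&((P-pot)@xd<-40)&((P-pot)@xd>-210))
P=P[keep]; T=cKDTree(P[:,:2])
def hmax(xy,rad): return max([P[i,2].max() if len(i) else 0 for i in T.query_ball_point([xy],rad)])
q=np.array(D[2][0])
for t in (0,20,40,60,80,100,110):
    Rm=Rt(xo,np.radians(50-t)); g=org+10*yo-135*xo+195*Z; pos=g-6*Rm[:,2]; q,e=ik(pos,Rm,p,q)
    w=pos-p[6]*Rm[:,2]
    M=A('z',q[0])@A('y',q[1]); el=A('z',q[0])@[p[0],p[1],p[2]]+M@[0,0,p[3]]
    wc=min((a*el+(1-a)*w)[2]-75-hmax((a*el+(1-a)*w)[:2],75) for a in np.linspace(0,1,15))
    bc=[];worst=None
    for b in (78,110,150,190):
      for x in (-88,-44,0,44,88):
        for y in (-37,0,37):
          c=g-b*Rm[:,2]+x*Rm[:,0]+y*Rm[:,1]; k=c[2]-hmax(c[:2],8); bc.append((k,c.round(0)))
    k=min(bc,key=lambda a:a[0]); print(t,round(e,3),q.round(2),"arm",round(wc),w.round(0),"body",round(k[0]),k[1])
E
```

```text
{'clock': np.float64(2.7), 'joints': array([ 0.111,  0.323,  2.171,  1.508,  0.684, -2.239]), 'qd': array([-0.   ,  0.004, -0.001,  0.   , -0.001, -0.001]), 'effort': array([ 3.6000e-02, -4.0206e+01, -2.0890e+01,  1.0350e+00,  1.3100e+00,
        6.5000e-02]), 'eef_pos': array([454.967, 243.515,  84.083]), 'eef_rot': array([ 3.141, -0.873,  1.078]), 'wrist_force': array([-0.298,  0.341, -0.339]), 'moment': array([-0.268,  0.182, -0.055]), 'finger_gap': np.float64(29.917)}
[ -0.   36.6 221.2 424.2  40.9 447.5 245.6] 0.014689917113770434
0 0.0 [-0.22  0.13  2.04  1.15  0.74 -1.74] arm 248 [400. -53. 357.] body 149 [482. -31. 178.]
20 0.0 [-0.1   0.15  1.87  0.52  0.82 -1.12] arm 56 [450. -10. 413.] body 190 [483. -31. 219.]
40 0.0 [ 0.01  0.25  1.66  0.13  1.1  -0.75] arm 86 [512.  44. 443.] body 232 [494. -21. 257.]
60 0.0 [ 0.11  0.41  1.45 -0.1   1.43 -0.58] arm 86 [578. 101. 443.] body 209 [645. 111. 257.]
80 0.0 [ 0.18  0.6   1.25 -0.26  1.75 -0.52] arm 57 [641. 155. 413.] body 161 [660. 172. 281.]
100 0.0 [ 0.23  0.79  1.07 -0.42  2.06 -0.53] arm 119 [691. 199. 357.] body 90 [674. 233. 250.]
110 0.0 [ 0.25  0.88  1.   -0.51  2.2  -0.56] arm 80 [710. 216. 321.] body 53 [679. 237. 214.]
```

apply_moves([
  [[0,0,0],[0,0,0],0],
  [[0,0,0],[0,0,0],0],
  [[0,0,0],[0,0,0],0],
  [[0,0,1],[0,0,0],0],
  [[0,0,3],[0,0,0],0],
  [[0,0,5.5],[0,0,0],0],
  [[0,0,8],[0,0,0],0],
  [[0,0,10.5],[0,0,0],0],
  [[0,0,12],[0,0,0],0],
  [[0,0,12],[0,0,0],0],
], grip_force=60)

```text
clock: 3.95
eef_pos: [454.9, 243.8, 204.4]
eef_rot: [3.14, -0.874, 1.079]
wrist_force: [-0.3, -0.0, -2.1]
finger_gap: 20.7
```

```bash
python3 - <<'E'
from kin import *
s=manip.read_state(); print({k:np.round(v,3) for k,v in s.items() if k in('clock','joints','eef_pos','eef_rot','wrist_force','finger_gap','moment')})
for n in ["scene","top"]:
    p,d=manip.camera(n); cv2.imwrite(f"pics/{n}2.png",p[:,:,::-1]); np.save(f"{n}2.npy",d); np.save(f"{n}2p.npy",p)
P=cloud("top",d); v=P[180:260,200:300].reshape(-1,3); v=v[(v[:,2]>215)&(v[:,2]<262)]
q=v; f=least_squares(lambda x:np.hypot(*(q[:,:2]-x[:2]).T)-x[2],[560,184,50],loss='soft_l1'); print(f.x,len(q))
k=abs(np.hypot(*(q[:,:2]-f.x[:2]).T)-f.x[2])<5; q=q[k]; c=np.linalg.lstsq(np.c_[q-[f.x[0],f.x[1],0]][:,:2].__class__(np.c_[q[:,0]-f.x[0],q[:,1]-f.x[1],np.ones(len(q))]),q[:,2],rcond=None)[0]; print("rim plane slope,z",c)
E
```

```text
{'clock': np.float64(3.95), 'joints': array([ 0.112,  0.054,  2.106,  1.139,  0.767, -1.75 ]), 'eef_pos': array([454.926, 243.768, 204.447]), 'eef_rot': array([ 3.14 , -0.874,  1.079]), 'wrist_force': array([-0.313, -0.045, -2.063]), 'moment': array([-0.44 ,  0.568,  0.046]), 'finger_gap': np.float64(20.662)}
[575.4516073  185.14210335  47.13212722] 552Traceback (most recent call last):
  File "<stdin>", line 7, in <module>
ValueError: maximum supported dimension for an ndarray is currently 64, found 533
```

View pics/scene2.png

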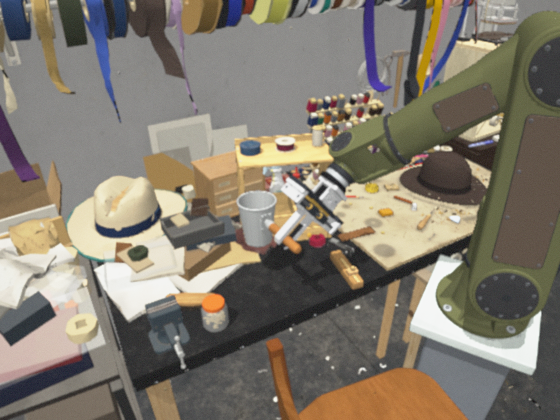

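View pics/top2.png

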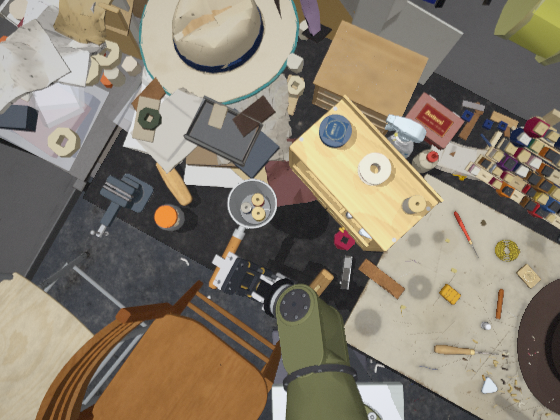

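```bash
python3 - <<'E'
from kin import *
P=cloud("top",np.load("top2.npy")); v=P[180:260,200:300].reshape(-1,3); q=v[(v[:,2]>225)&(v[:,2]<262)]
r=np.hypot(q[:,0]-575.4,q[:,1]-185.1); q=q[abs(r-48)<5]
print(np.linalg.lstsq(np.c_[(q-[575.4,185.1,0])@xd,(q-[575.4,185.1,0])@np.cross(Z,xd),np.ones(len(q))],q[:,2],rcond=None)[0])
c0=np.array([454.87,243.71,203.85]);R0=R.from_rotvec([.783,-.387,-.064]).as_matrix()@R.from_euler('xyz',[np.pi,0,1.146]).as_matrix()
R1=Rt(xo,np.radians(50)); G=org+5*yo-285*xo+200*Z
print(delta(c0,R0,G-6*R1[:,2],R1), G)
G2=org+5*yo-135*xo+199*Z; print(delta(c0,R0,G2-6*R1[:,2],R1), 150*xo)
E
```

```text
[-3.40710229e-02 -2.10812276e-02  2.35744672e+02]
(array([-1.49, -6.37,  0.  ]), array([-0.   ,  0.   , -0.364])) [443.45628047 182.97367064 200.        ]
(array([  8.33, -17.71,  -0.1 ]), array([-0.   ,  0.   , -0.364])) [  98.22245247 -113.36820468    0.        ]
```

```bash
cat >> kin.py <<'E'
def pose(x,tilt,G,lean=50,droop=.034):
    # returns commanded TCP pos & R so that pot frame (x along handle->pot) is tilted by `tilt` deg toward +y
    y=np.cross(Z,x); tt=R.from_rotvec(-x*np.radians(tilt)).as_matrix()
    M=tt@R.from_rotvec(-droop*y).as_matrix()@Rt(x,np.radians(lean)); return G-6*M[:,2],M
c0=np.array([454.87,243.71,203.85]);R0=R.from_rotvec([.783,-.387,-.064]).as_matrix()@R.from_euler('xyz',[np.pi,0,1.146]).as_matrix()
E
python3 - <<'E'
from kin import *
print(delta(c0,R0,*pose(xo,0,org+5*yo-285*xo+202*Z)))
a=pose(xo,0,org+5*yo-285*xo+202*Z); b=pose(xo,0,org+5*yo-135*xo+202*Z); print(delta(*a,*b))
E
```

```text
(array([-1.5 , -6.36,  0.2 ]), array([-0.022, -0.026, -0.364]))
(array([  9.82, -11.34,   0.  ]), array([0., 0., 0.]))
```

apply_moves([
  [[-0.1,-0.4,0],[0,0,-0.02],0],
  [[-0.3,-1.3,0.05],[-0.005,-0.006,-0.08],0],
  [[-0.5,-2.3,0.1],[-0.01,-0.01,-0.13],0],
  [[-0.8,-3.3,0.1],[-0.012,-0.014,-0.19],0],
  [[-1,-4.3,0.15],[-0.016,-0.018,-0.25],0],
  [[-1.2,-5.3,0.2],[-0.02,-0.022,-0.3],0],
  [[-1.4,-6.0,0.2],[-0.022,-0.026,-0.34],0],
  [[-1.5,-6.36,0.2],[-0.022,-0.026,-0.364],0],
  [[-1.5,-6.36,0.2],[-0.022,-0.026,-0.364],0],
  [[-1.5,-6.36,0.2],[-0.022,-0.026,-0.364],0],
])

```text
clock: 5.3
eef_pos: [440.0, 180.2, 205.9]
eef_rot: [3.089, -0.872, 0.754]
wrist_force: [0.4, -0.2, -1.5]
finger_gap: 20.3
```

```bash
cat > look.py <<'E'
from kin import *
import sys
k=sys.argv[1]
s=manip.read_state(); print({a:np.round(v,3) for a,v in s.items() if a in('clock','joints','eef_pos','eef_rot','wrist_force','finger_gap','moment')})
for n in sys.argv[2:]:
    p,d=manip.camera(n); cv2.imwrite(f"pics/{n}{k}.png",p[:,:,::-1]); np.save(f"{n}{k}.npy",d); np.save(f"{n}{k}p.npy",p)
E
python3 look.py 3 scene top; python3 - <<'E'
from kin import *
P=cloud("top",np.load("top3.npy")); e=org+5*yo-150*xo; q=P.reshape(-1,3); r=np.hypot(q[:,0]-e[0],q[:,1]-e[1]); q=q[(r<70)&(q[:,2]>228)&(q[:,2]<262)]
f=least_squares(lambda x:np.hypot(*(q[:,:2]-x[:2]).T)-x[2],[e[0],e[1],50],loss='soft_l1').x; print(e,f,len(q))
r=np.hypot(q[:,0]-f[0],q[:,1]-f[1]); q=q[abs(r-f[2])<5]
print(np.linalg.lstsq(np.c_[(q-[f[0],f[1],0])@xo,(q-[f[0],f[1],0])@yo,np.ones(len(q))],q[:,2],rcond=None)[0])
o=np.r_[f[:2],0]-org; print("org xy",o@xo,o@yo)
E
```

```text
{'clock': np.float64(5.3), 'joints': array([ 0.083, -0.129,  2.276,  1.149,  0.496, -1.56 ]), 'eef_pos': array([439.957, 180.243, 205.856]), 'eef_rot': array([ 3.089, -0.872,  0.754]), 'wrist_force': array([ 0.444, -0.244, -1.544]), 'moment': array([-0.256,  0.714, -0.009]), 'finger_gap': np.float64(20.342)}
[531.85648769  80.94228643   0.        ] [531.6590627   83.22226668  47.33814905] 485
[-1.01826589e-02 -4.77281406e-03  2.41363720e+02]
org xy -151.85245890018012 6.343756901756718
```

View pics/scene3.png

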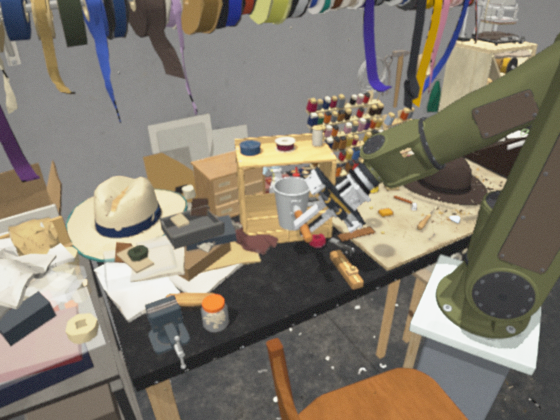

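View pics/top3.png

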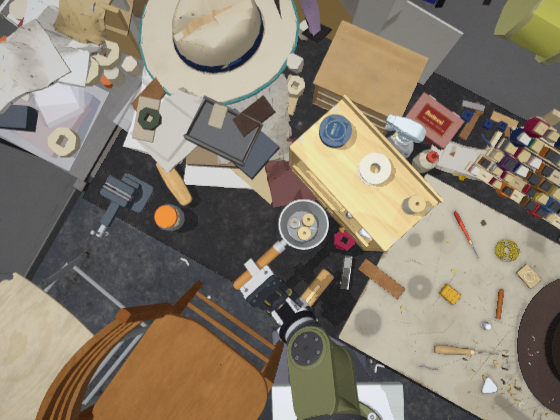

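apply_moves([
  [[0.5,-0.6,0],[0,0,0],0],
  [[1.7,-2,0],[0,0,0],0],
  [[3.1,-3.6,0],[0,0,0],0],
  [[4.5,-5.2,0],[0,0,0],0],
  [[5.9,-6.8,0],[0,0,0],0],
  [[7.3,-8.4,0],[0,0,0],0],
  [[8.7,-10,0],[0,0,0],0],
  [[9.6,-11.1,0],[0,0,0],0],
  [[9.85,-11.37,0],[0,0,0],0],
  [[9.85,-11.37,0],[0,0,0],0],
])

```text
clock: 6.65
eef_pos: [538.2, 66.5, 205.7]
eef_rot: [3.089, -0.871, 0.754]
wrist_force: [0.2, -0.2, -1.6]
finger_gap: 20.7
```

```bash
python3 look.py 4 scene wrist; python3 - <<'E'
from kin import *
p=np.load("scene4p.npy")[110:280,200:420,::-1]
cv2.imwrite("pics/scene4c.png",cv2.resize(p,None,fx=3.5,fy=3.5,interpolation=cv2.INTER_CUBIC))
prev=pose(xo,0,org+5*yo-135*xo+202*Z)
prof=[(0,202),(8,202),(16,201),(24,199),(32,196),(40,192),(49,189),(58,186),(67,181),(76,178)]
for t,z in prof: print(t,delta(*prev,*pose(xo,t,org+5*yo-135*xo+z*Z)))
E
```

```text
{'clock': np.float64(6.65), 'joints': array([-0.226,  0.101,  2.051,  1.138,  0.73 , -1.751]), 'eef_pos': array([538.239,  66.492, 205.691]), 'eef_rot': array([ 3.089, -0.871,  0.754]), 'wrist_force': array([ 0.243, -0.217, -1.615]), 'moment': array([-0.239,  0.745,  0.005]), 'finger_gap': np.float64(20.686)}
0 (array([0., 0., 0.]), array([0., 0., 0.]))
8 (array([0.04, 0.04, 0.06]), array([-0.091,  0.106, -0.   ]))
16 (array([0.09, 0.08, 0.01]), array([-0.183,  0.211, -0.   ]))
24 (array([ 0.15,  0.13, -0.15]), array([-0.274,  0.317, -0.   ]))
32 (array([ 0.21,  0.18, -0.42]), array([-0.366,  0.422,  0.   ]))
40 (array([ 0.27,  0.23, -0.79]), array([-0.457,  0.528,  0.   ]))
49 (array([ 0.34,  0.29, -1.09]), array([-0.56 ,  0.646, -0.   ]))
58 (array([ 0.41,  0.36, -1.39]), array([-0.663,  0.765,  0.   ]))
67 (array([ 0.48,  0.42, -1.91]), array([-0.766,  0.884,  0.   ]))
76 (array([ 0.55,  0.47, -2.25]), array([-0.869,  1.003,  0.   ]))
```

View pics/scene4c.png

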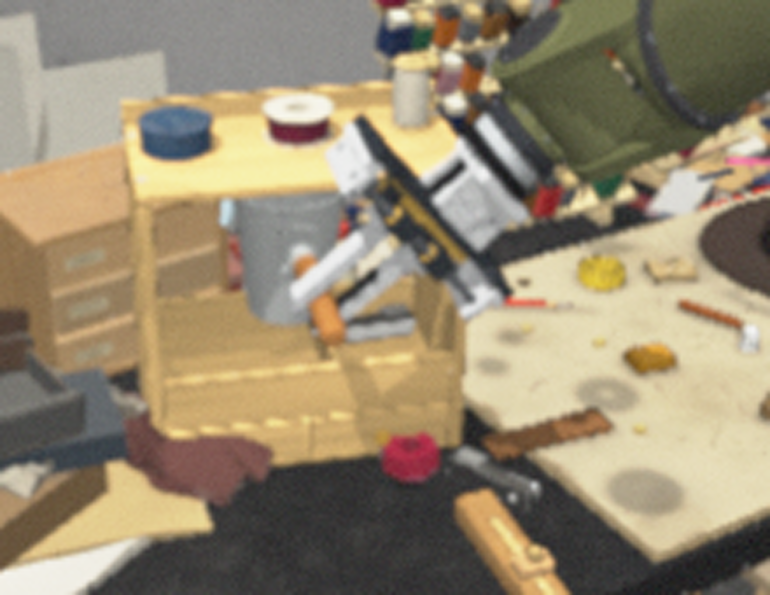

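View pics/wrist4.png

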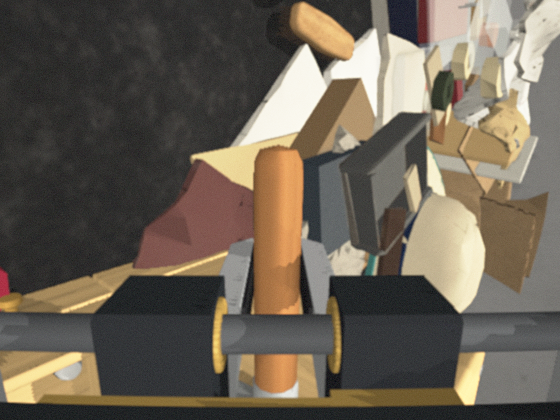

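apply_moves([
  [[0.02,0.02,0.03],[-0.045,0.053,0],0],
  [[0.07,0.06,0.04],[-0.137,0.158,0],0],
  [[0.13,0.11,-0.08],[-0.23,0.265,0],0],
  [[0.18,0.16,-0.3],[-0.32,0.37,0],0],
  [[0.24,0.2,-0.6],[-0.41,0.475,0],0],
  [[0.3,0.26,-0.93],[-0.505,0.583,0],0],
  [[0.36,0.31,-1.2],[-0.595,0.687,0],0],
  [[0.43,0.37,-1.55],[-0.69,0.796,0],0],
  [[0.49,0.43,-1.95],[-0.78,0.9,0],0],
  [[0.54,0.46,-2.2],[-0.855,0.987,0],0],
])

```text
clock: 8.0
eef_pos: [543.7, 71.9, 183.8]
eef_rot: [3.132, 0.437, 0.743]
wrist_force: [0.2, 0.6, -2.1]
finger_gap: 20.4
```

```bash
python3 look.py 5 scene wrist; python3 - <<'E'
from kin import *
p=np.load("scene5p.npy")[110:280,200:420,::-1]
cv2.imwrite("pics/scene5c.png",cv2.resize(p,None,fx=3.5,fy=3.5,interpolation=cv2.INTER_CUBIC))
prev=pose(xo,0,org+5*yo-135*xo+202*Z); print(prev[0]+[5.4,4.6,-22])
M=R.from_rotvec([-.855,.987,0]).as_matrix()@prev[1]; pr=(prev[0]+[5.4,4.6,-22],M)
for t,z in [(85,177),(95,177),(102,177),(108,178),(113,179)]: print(t,delta(*pr,*pose(xo,t,org+5*yo-135*xo+z*Z)))
E
```

```text
{'clock': np.float64(8.0), 'joints': array([ 0.171,  0.548,  1.336, -0.24 ,  1.625, -0.543]), 'eef_pos': array([543.7  ,  71.86 , 183.836]), 'eef_rot': array([3.132, 0.437, 0.743]), 'wrist_force': array([ 0.202,  0.591, -2.102]), 'moment': array([ 0.444, -0.112,  0.027]), 'finger_gap': np.float64(20.409)}
[543.51908095  71.29484179 183.85449669]
85 (array([ 0.07,  0.07, -0.19]), array([-0.116,  0.134,  0.   ]))
95 (array([ 0.13,  0.12, -0.26]), array([-0.231,  0.266,  0.   ]))
102 (array([ 0.16,  0.15, -0.32]), array([-0.311,  0.359,  0.   ]))
108 (array([ 0.19,  0.17, -0.27]), array([-0.379,  0.438,  0.   ]))
113 (array([ 0.21,  0.19, -0.21]), array([-0.436,  0.504,  0.   ]))
```

View pics/scene5c.png

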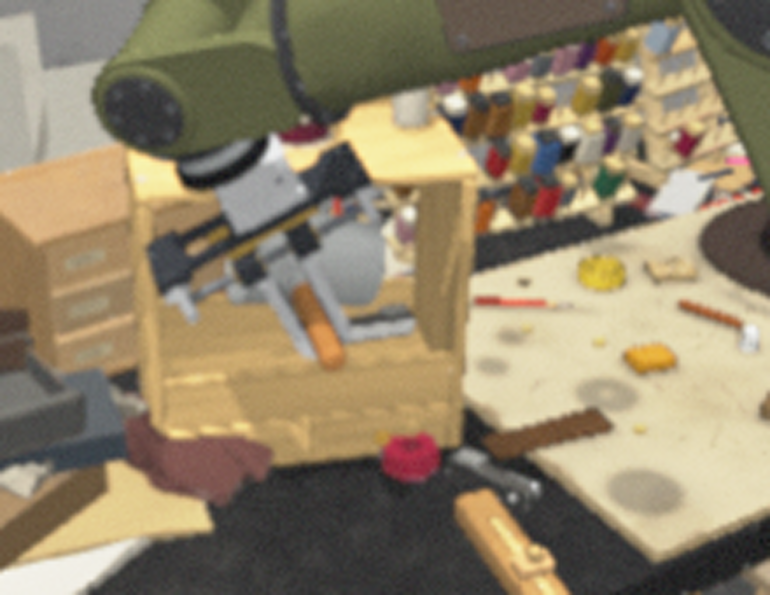

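View pics/wrist5.png

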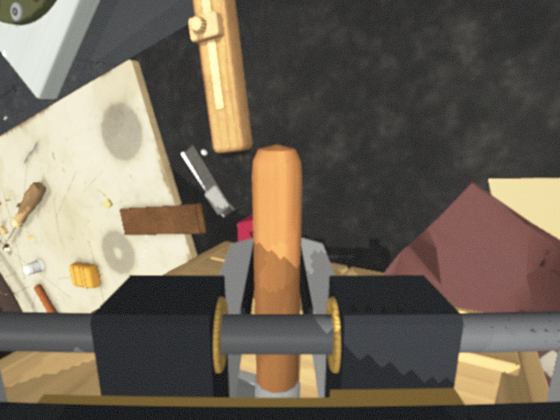

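apply_moves([
  [[0.03,0.03,-0.1],[-0.058,0.067,0],0],
  [[0.07,0.07,-0.19],[-0.116,0.134,0],0],
  [[0.1,0.1,-0.23],[-0.173,0.2,0],0],
  [[0.13,0.12,-0.26],[-0.231,0.266,0],0],
  [[0.15,0.14,-0.3],[-0.27,0.312,0],0],
  [[0.16,0.15,-0.3],[-0.311,0.359,0],0],
  [[0.18,0.16,-0.28],[-0.345,0.4,0],0],
  [[0.19,0.17,-0.27],[-0.379,0.438,0],0],
  [[0.19,0.17,-0.27],[-0.379,0.438,0],0],
  [[0.19,0.17,-0.27],[-0.379,0.438,0],0],
])

```text
clock: 9.35
eef_pos: [545.7, 72.6, 181.6]
eef_rot: [-3.122, 1.009, 0.763]
wrist_force: [-0.0, -0.7, -1.3]
finger_gap: 20.6
```

```bash
python3 look.py 6 scene wrist; python3 - <<'E'
from kin import *
p=np.load("scene6p.npy")[110:280,200:420,::-1]
cv2.imwrite("pics/scene6c.png",cv2.resize(p,None,fx=3.5,fy=3.5,interpolation=cv2.INTER_CUBIC))
E
```

```text
{'clock': np.float64(9.35), 'joints': array([ 0.245,  0.858,  1.048, -0.493,  2.127, -0.568]), 'eef_pos': array([545.728,  72.607, 181.588]), 'eef_rot': array([-3.122,  1.009,  0.763]), 'wrist_force': array([-0.046, -0.683, -1.26 ]), 'moment': array([ 0.495, -0.314,  0.018]), 'finger_gap': np.float64(20.642)}
```

View pics/scene6c.png

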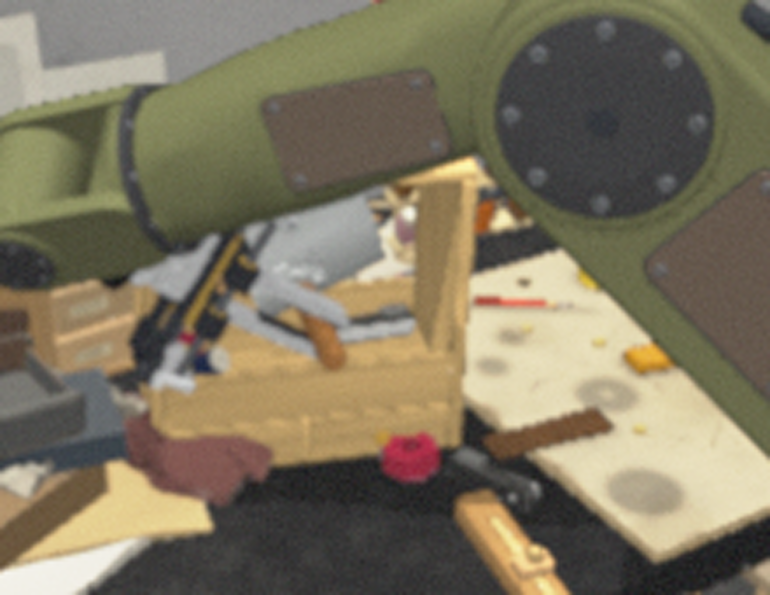

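View pics/wrist6.png

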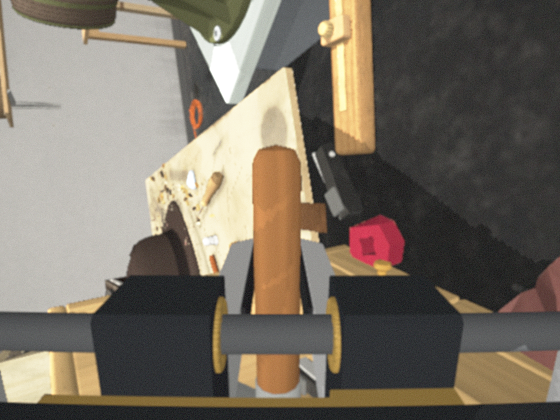

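apply_moves([
  [[0.01,0.01,0.03],[-0.03,0.034,0],0],
  [[0.02,0.02,0.06],[-0.057,0.066,0],0],
  [[0.02,0.02,0.06],[-0.057,0.066,0],0],
  [[0.02,0.02,0.06],[-0.057,0.066,0],0],
  [[0.02,0.02,0.06],[-0.057,0.066,0],0],
  [[0.02,0.02,0.06],[-0.057,0.066,0],0],
  [[0.02,0.02,0.06],[-0.057,0.066,0],0],
  [[0.02,0.02,0.06],[-0.057,0.066,0],0],
  [[0.02,0.02,0.06],[-0.057,0.066,0],0],
  [[0.02,0.02,0.06],[-0.057,0.066,0],0],
])

```text
clock: 10.7
eef_pos: [545.9, 72.9, 181.7]
eef_rot: [-3.112, 1.1, 0.771]
wrist_force: [-0.3, 0.3, -1.5]
finger_gap: 20.5
```

```bash
python3 look.py 7 scene; python3 - <<'E'
from kin import *
p=np.load("scene7p.npy")[180:280,200:350,::-1]
cv2.imwrite("pics/scene7c.png",cv2.resize(p,None,fx=5,fy=5,interpolation=cv2.INTER_CUBIC))
# reverse plan
base=pose(xo,0,org+5*yo-135*xo+202*Z)
pr=(base[0]+np.array([5.4+2.1,4.6+1.9,-22-2.1]), R.from_rotvec([-.057,.066,0]).as_matrix()@R.from_rotvec([-.379,.438,0]).as_matrix()@R.from_rotvec([-.855,.987,0]).as_matrix()@base[1])
print(pr[0])
for t,z in [(113,179),(108,178),(103,177.5),(94,177),(85,177),(76,178),(67,181),(58,186),(49,189),(40,192),(32,196),(24,199),(16,201),(8,202),(0,202)]:
    a=pose(xo,t,org+5*yo-135*xo+z*Z); print(t,delta(*pr,*a))
    if t==40: pr=a
E
```

```text
{'clock': np.float64(10.7), 'joints': array([ 0.252,  0.904,  1.013, -0.54 ,  2.198, -0.589]), 'eef_pos': array([545.87 ,  72.912, 181.717]), 'eef_rot': array([-3.112,  1.1  ,  0.771]), 'wrist_force': array([-0.345,  0.288, -1.479]), 'moment': array([ 0.567, -0.322, -0.036]), 'finger_gap': np.float64(20.542)}
[545.61908095  73.19484179 181.75449669]
113 (array([ 0.,  0., -0.]), array([-0., -0.,  0.]))
108 (array([-0.02, -0.02, -0.06]), array([ 0.057, -0.066,  0.   ]))
103 (array([-0.04, -0.04, -0.06]), array([ 0.114, -0.132,  0.   ]))
94 (array([-0.09, -0.08, -0.04]), array([ 0.217, -0.251,  0.   ]))
85 (array([-0.14, -0.12,  0.02]), array([ 0.32, -0.37,  0.  ]))
76 (array([-0.2 , -0.18,  0.16]), array([ 0.422, -0.488,  0.   ]))
67 (array([-0.27, -0.23,  0.5 ]), array([ 0.525, -0.607,  0.   ]))
58 (array([-0.34, -0.29,  1.02]), array([ 0.628, -0.726, -0.   ]))
49 (array([-0.41, -0.36,  1.32]), array([ 0.731, -0.845, -0.   ]))
40 (array([-0.48, -0.42,  1.62]), array([ 0.834, -0.963, -0.   ]))
32 (array([-0.06, -0.05,  0.38]), array([ 0.091, -0.106, -0.   ]))
24 (array([-0.12, -0.1 ,  0.65]), array([ 0.183, -0.211, -0.   ]))
16 (array([-0.17, -0.15,  0.81]), array([ 0.274, -0.317, -0.   ]))
8 (array([-0.22, -0.19,  0.85]), array([ 0.366, -0.422, -0.   ]))
0 (array([-0.27, -0.23,  0.79]), array([ 0.457, -0.528, -0.   ]))
```

View pics/scene7c.png

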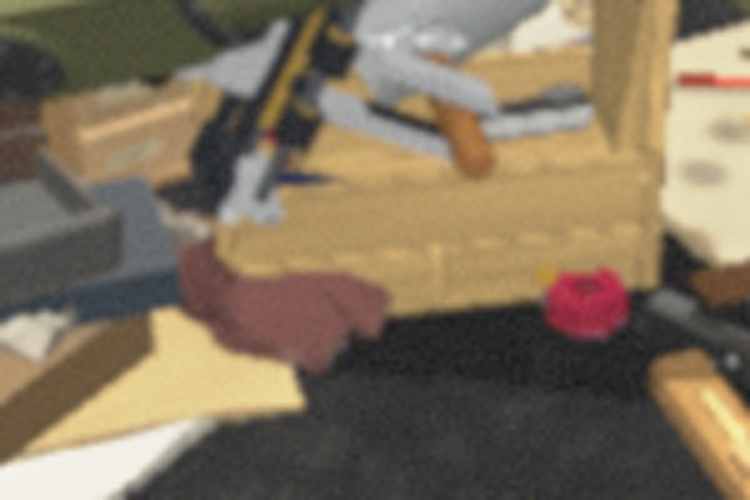

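apply_moves([
  [[-0.02,-0.02,-0.05],[0.057,-0.066,0],0],
  [[-0.06,-0.06,-0.05],[0.165,-0.19,0],0],
  [[-0.11,-0.1,0],[0.268,-0.31,0],0],
  [[-0.17,-0.15,0.1],[0.37,-0.428,0],0],
  [[-0.23,-0.2,0.3],[0.473,-0.547,0],0],
  [[-0.3,-0.26,0.75],[0.576,-0.666,0],0],
  [[-0.37,-0.32,1.15],[0.68,-0.785,0],0],
  [[-0.44,-0.38,1.45],[0.77,-0.89,0],0],
  [[-0.48,-0.42,1.62],[0.834,-0.963,0],0],
  [[-0.48,-0.42,1.62],[0.834,-0.963,0],0],
])

```text
clock: 12.0
eef_pos: [540.5, 68.1, 198.4]
eef_rot: [3.115, -0.173, 0.739]
wrist_force: [0.2, -0.8, -1.7]
finger_gap: 20.8
```

apply_moves([
  [[-0.03,-0.03,0.2],[0.046,-0.053,0],0],
  [[-0.09,-0.08,0.5],[0.137,-0.158,0],0],
  [[-0.14,-0.12,0.72],[0.23,-0.265,0],0],
  [[-0.2,-0.17,0.82],[0.32,-0.37,0],0],
  [[-0.25,-0.21,0.83],[0.41,-0.475,0],0],
  [[-0.27,-0.23,0.79],[0.457,-0.528,0],0],
  [[-0.27,-0.23,0.79],[0.457,-0.528,0],0],
  [[-0.27,-0.23,0.79],[0.457,-0.528,0],0],
  [[-0.27,-0.23,0.79],[0.457,-0.528,0],0],
  [[-0.27,-0.23,0.79],[0.457,-0.528,0],0],
])

```text
clock: 13.25
eef_pos: [538.5, 66.7, 206.0]
eef_rot: [3.088, -0.871, 0.755]
wrist_force: [0.7, -1.3, -2.6]
finger_gap: 21.0
```

```bash
python3 look.py 8 scene wrist; python3 - <<'E'
from kin import *
p=np.load("scene8p.npy")[110:280,200:420,::-1]
cv2.imwrite("pics/scene8c.png",cv2.resize(p,None,fx=3.5,fy=3.5,interpolation=cv2.INTER_CUBIC))
E
```

```text
{'clock': np.float64(13.25), 'joints': array([-0.225,  0.101,  2.05 ,  1.136,  0.73 , -1.75 ]), 'eef_pos': array([538.49 ,  66.707, 206.042]), 'eef_rot': array([ 3.088, -0.871,  0.755]), 'wrist_force': array([ 0.657, -1.3  , -2.552]), 'moment': array([-0.241,  0.535, -0.053]), 'finger_gap': np.float64(20.985)}
```

View pics/scene8c.png

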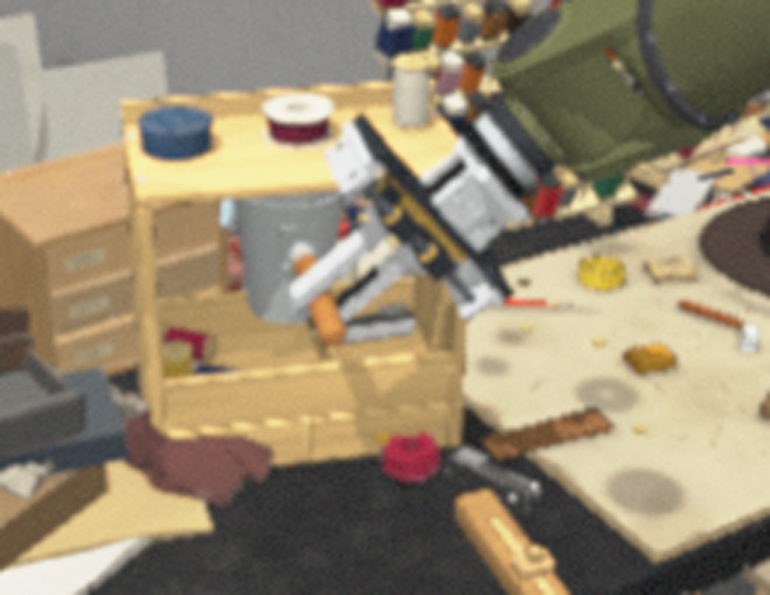

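apply_moves([
  [[-0.5,0.6,0],[0,0,0],0],
  [[-1.7,2,0],[0,0,0],0],
  [[-3.1,3.6,0],[0,0,0],0],
  [[-4.5,5.2,0],[0,0,0],0],
  [[-5.9,6.8,0],[0,0,0],0],
  [[-7.3,8.4,0],[0,0,0],0],
  [[-8.7,10,0],[0,0,0],0],
  [[-9.6,11.1,0],[0,0,0],0],
  [[-9.85,11.37,0],[0,0,0],0],
  [[-9.85,11.37,0],[0,0,0],0],
])

```text
clock: 14.6
eef_pos: [439.5, 180.4, 206.0]
eef_rot: [3.088, -0.872, 0.756]
wrist_force: [-0.9, -0.3, -1.1]
finger_gap: 20.7
```

```bash
python3 look.py 9 top scene; python3 - <<'E'
from kin import *
P=cloud("top",np.load("top9.npy")); e=org+5*yo-150*xo; q=P.reshape(-1,3); r=np.hypot(q[:,0]-e[0],q[:,1]-e[1]); q=q[(r<70)&(q[:,2]>228)&(q[:,2]<262)]
f=least_squares(lambda x:np.hypot(*(q[:,:2]-x[:2]).T)-x[2],[e[0],e[1],50],loss='soft_l1').x; print(e,f,len(q))
r=np.hypot(q[:,0]-f[0],q[:,1]-f[1]); q=q[abs(r-f[2])<5]
print(np.linalg.lstsq(np.c_[(q-[f[0],f[1],0])@xo,(q-[f[0],f[1],0])@yo,np.ones(len(q))],q[:,2],rcond=None)[0])
a=np.load("top9p.npy")[150:300,200:400,::-1]
cv2.imwrite("pics/top9c.png",cv2.resize(a,None,fx=3.5,fy=3.5,interpolation=cv2.INTER_CUBIC))
a=np.load("scene9p.npy")[110:280,200:420,::-1]
cv2.imwrite("pics/scene9c.png",cv2.resize(a,None,fx=3.5,fy=3.5,interpolation=cv2.INTER_CUBIC))
# transit back
pr=pose(xo,0,org+5*yo-285*xo+202*Z)
for dr in (.034,.03,.038): print(dr,delta(*pr,*pose(xd,0,pot-135*xd+202*Z,droop=dr)))
E
```

```text
{'clock': np.float64(14.6), 'joints': array([ 0.083, -0.13 ,  2.277,  1.149,  0.496, -1.56 ]), 'eef_pos': array([439.526, 180.42 , 205.977]), 'eef_rot': array([ 3.088, -0.872,  0.756]), 'wrist_force': array([-0.868, -0.257, -1.066]), 'moment': array([-0.238,  0.514, -0.054]), 'finger_gap': np.float64(20.702)}
[531.85648769  80.94228643   0.        ] [530.64045775  83.25645107  47.16984668] 513
[ 3.28762498e-03 -2.00421636e-03  2.42327871e+02]
0.034 (array([1.49, 6.38, 0.  ]), array([ 0.   , -0.   ,  0.364]))
0.03 (array([1.49, 6.38, 0.  ]), array([0.003, 0.003, 0.364]))
0.038 (array([ 1.49,  6.38, -0.  ]), array([-0.003, -0.003,  0.364]))
```

View pics/top9c.png

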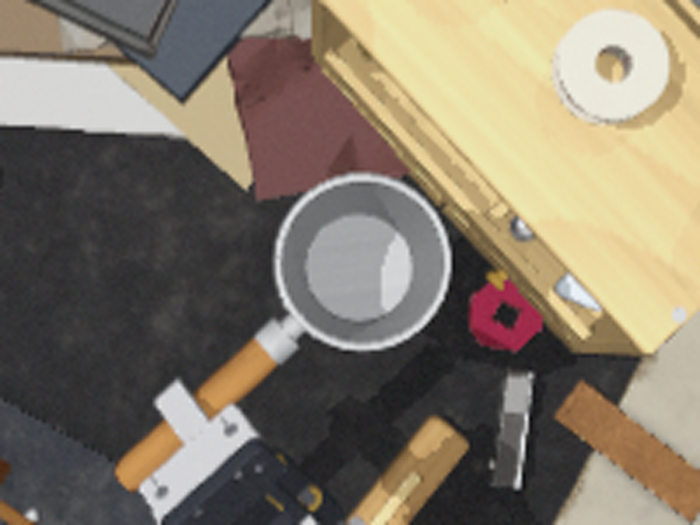

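View pics/scene9c.png

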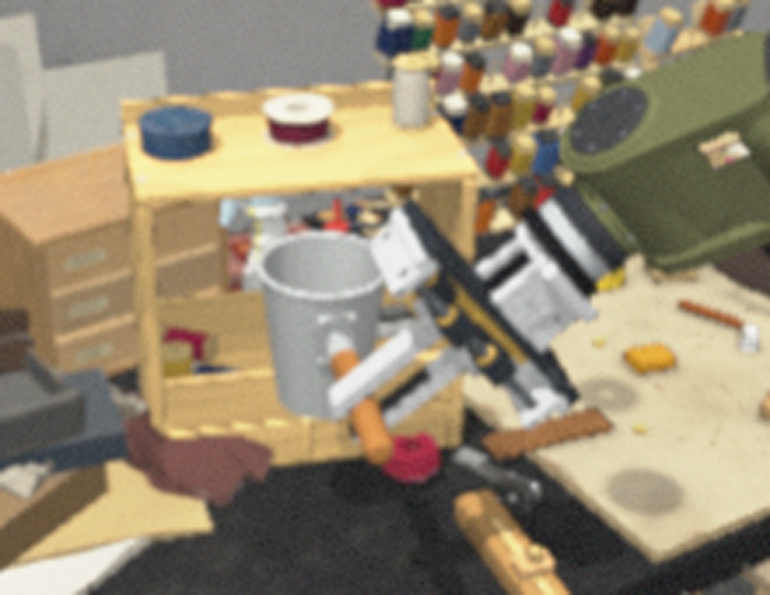

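apply_moves([
  [[0.1,0.5,0],[0,0,0.03],0],
  [[0.35,1.5,0],[0,0,0.085],0],
  [[0.6,2.6,0],[0,0,0.15],0],
  [[0.9,3.8,-1],[0,0,0.217],0],
  [[1.2,5,-2.5],[0,0,0.285],0],
  [[1.4,6,-4],[0,0,0.342],0],
  [[1.49,6.38,-6],[0,0,0.364],0],
  [[1.49,6.38,-8],[0,0,0.364],0],
  [[1.49,6.38,-9.5],[0,0,0.364],0],
  [[1.49,6.38,-10.2],[0,0,0.364],0],
])

```text
clock: 15.95
eef_pos: [454.9, 243.8, 103.0]
eef_rot: [3.09, -0.871, 1.118]
wrist_force: [0.2, -0.1, -1.1]
finger_gap: 20.8
```

```bash
python3 look.py 10 top; python3 - <<'E'
from kin import *
P=cloud("top",np.load("top10.npy")); e=pot; q=P.reshape(-1,3); r=np.hypot(q[:,0]-e[0],q[:,1]-e[1]); q=q[(r<70)&(q[:,2]>125)&(q[:,2]<160)]
f=least_squares(lambda x:np.hypot(*(q[:,:2]-x[:2]).T)-x[2],[e[0],e[1],50],loss='soft_l1').x; print(f,len(q))
r=np.hypot(q[:,0]-f[0],q[:,1]-f[1]); q=q[abs(r-f[2])<5]; yd=np.cross(Z,xd)
print(np.linalg.lstsq(np.c_[(q-[f[0],f[1],0])@xd,(q-[f[0],f[1],0])@yd,np.ones(len(q))],q[:,2],rcond=None)[0])
E
```

```text
{'clock': np.float64(15.95), 'joints': array([ 0.12 ,  0.268,  2.176,  1.471,  0.665, -2.199]), 'eef_pos': array([454.899, 243.779, 102.975]), 'eef_rot': array([ 3.09 , -0.871,  1.118]), 'wrist_force': array([ 0.216, -0.087, -1.1  ]), 'moment': array([-0.401,  0.403, -0.012]), 'finger_gap': np.float64(20.76)}
[574.69071569 185.00860729  47.2439883 ] 406
[ 1.15046894e-02 -2.11288032e-02  1.39371315e+02]
```

apply_moves([
  [[0,0,-0.5],[0,0,0],0],
  [[0,0,-1],[0,0,0],0],
  [[0,0,-1.3],[0,0,0],0],
  [[0,0,-1.5],[0,0,0],0],
  [[0,0,-1.6],[0,0,0],0],
  [[0,0,-1.65],[0,0,0],0],
  [[0,0,-1.7],[0,0,0],0],
  [[0,0,-1.75],[0,0,0],0],
  [[0,0,-1.8],[0,0,0],0],
  [[0,0,-1.8],[0,0,0],0],
])

```text
clock: 17.25
eef_pos: [454.7, 243.9, 85.8]
eef_rot: [3.088, -0.872, 1.119]
wrist_force: [0.0, -0.1, -1.1]
finger_gap: 20.7
```

```bash
python3 look.py 11 top; python3 - <<'E'
from kin import *
for k in ("0","11"):
    P=cloud("top",np.load(f"top{k}.npy")); e=pot; q=P.reshape(-1,3); r=np.hypot(q[:,0]-e[0],q[:,1]-e[1]); q=q[(r<70)&(q[:,2]>107)&(q[:,2]<135)]
    f=least_squares(lambda x:np.hypot(*(q[:,:2]-x[:2]).T)-x[2],[e[0],e[1],50],loss='soft_l1').x; print(f,len(q))
    r=np.hypot(q[:,0]-f[0],q[:,1]-f[1]); q=q[abs(r-f[2])<5]; yd=np.cross(Z,xd)
    print(np.linalg.lstsq(np.c_[(q-[f[0],f[1],0])@xd,(q-[f[0],f[1],0])@yd,np.ones(len(q))],q[:,2],rcond=None)[0])
E
```

```text
{'clock': np.float64(17.25), 'joints': array([ 0.121,  0.312,  2.181,  1.534,  0.661, -2.278]), 'eef_pos': array([454.746, 243.905,  85.797]), 'eef_rot': array([ 3.088, -0.872,  1.119]), 'wrist_force': array([ 0.041, -0.082, -1.128]), 'moment': array([-0.393,  0.44 , -0.005]), 'finger_gap': np.float64(20.728)}
[574.43683756 183.66106281  47.46066939] 357
[-1.25366648e-02 -1.79024777e-02  1.18925966e+02]
[574.55623785 185.26521607  47.24538264] 400
[ 3.87826403e-03 -2.17163087e-02  1.22112871e+02]
```

apply_moves([
  [[0,0,-0.03],[0.004,0.007,0],0],
  [[0,0,-0.06],[0.007,0.012,0],0],
  [[0,0,-0.1],[0.008,0.014,0],0],
  [[0,0,-0.12],[0.008,0.014,0],0],
  [[0,0,-0.14],[0.008,0.014,0],0],
  [[0,0,-0.16],[0.008,0.014,0],0],
  [[0,0,-0.18],[0.008,0.014,0],0],
  [[0,0,-0.18],[0.008,0.014,0],0],
  [[0,0,-0.18],[0.008,0.014,0],0],
  [[0,0,-0.18],[0.008,0.014,0],0],
])

```text
clock: 18.55
eef_pos: [454.8, 243.9, 84.1]
eef_rot: [3.113, -0.873, 1.099]
wrist_force: [0.3, 0.1, -1.1]
finger_gap: 21.1
```

```bash
python3 look.py 12 top; python3 - <<'E'
from kin import *
for k in ("12",):
    P=cloud("top",np.load(f"top{k}.npy")); e=pot; q=P.reshape(-1,3); r=np.hypot(q[:,0]-e[0],q[:,1]-e[1]); q=q[(r<70)&(q[:,2]>107)&(q[:,2]<135)]
    f=least_squares(lambda x:np.hypot(*(q[:,:2]-x[:2]).T)-x[2],[e[0],e[1],50],loss='soft_l1').x; print(f,len(q))
    r=np.hypot(q[:,0]-f[0],q[:,1]-f[1]); q=q[abs(r-f[2])<5]; yd=np.cross(Z,xd)
    print(np.linalg.lstsq(np.c_[(q-[f[0],f[1],0])@xd,(q-[f[0],f[1],0])@yd,np.ones(len(q))],q[:,2],rcond=None)[0])
E
```

```text
{'clock': np.float64(18.55), 'joints': array([ 0.117,  0.32 ,  2.176,  1.525,  0.671, -2.263]), 'eef_pos': array([454.77 , 243.914,  84.063]), 'eef_rot': array([ 3.113, -0.873,  1.099]), 'wrist_force': array([ 0.302,  0.093, -1.106]), 'moment': array([-0.391,  0.403, -0.009]), 'finger_gap': np.float64(21.14)}
[574.90057456 185.03292098  47.46290618] 369
[-6.23507388e-03 -2.74494446e-02  1.19140311e+02]
```

apply_moves([
  [[0,0,-0.03],[0,0,0],0],
  [[0,0,-0.06],[0,0,0],0],
  [[0,0,-0.09],[0,0,0],0],
  [[0,0,-0.1],[0,0,0],0],
  [[0,0,-0.1],[0,0,0],0],
  [[0,0,-0.1],[0,0,0],0],
  [[0,0,-0.1],[0,0,0],0],
  [[0,0,-0.1],[0,0,0],0],
  [[0,0,-0.1],[0,0,0],0],
  [[0,0,-0.1],[0,0,0],0],
])

```text
clock: 19.85
eef_pos: [454.8, 243.9, 83.1]
eef_rot: [3.113, -0.873, 1.099]
wrist_force: [-0.3, 0.0, -0.5]
finger_gap: 20.6
```

apply_moves([
  [[0,0,-0.03],[0,0,0],0],
  [[0,0,-0.05],[0,0,0],0],
  [[0,0,-0.05],[0,0,0],0],
  [[0,0,-0.05],[0,0,0],24],
  [[0,0,-0.05],[0,0,0],27],
  [[0,0,-0.05],[0,0,0],32],
  [[0,0,-0.05],[0,0,0],40],
  [[0,0,-0.05],[0,0,0],50],
  [[0,0,-0.05],[0,0,0],60],
  [[0,0,-0.05],[0,0,0],60],
])

```text
clock: 21.1
eef_pos: [454.8, 243.9, 82.5]
eef_rot: [3.113, -0.873, 1.099]
wrist_force: [0.7, -0.3, -0.1]
finger_gap: 55.9
```

```bash
python3 look.py 13 top wrist; python3 - <<'E'
from kin import *
M=R.from_euler('xyz',manip.read_state()['eef_rot']).as_matrix(); print(-M[:,2])
for k in ("13",):
    P=cloud("top",np.load(f"top{k}.npy")); e=pot; q=P.reshape(-1,3); r=np.hypot(q[:,0]-e[0],q[:,1]-e[1]); q=q[(r<70)&(q[:,2]>107)&(q[:,2]<135)]
    f=least_squares(lambda x:np.hypot(*(q[:,:2]-x[:2]).T)-x[2],[e[0],e[1],50],loss='soft_l1').x; print(f,len(q))
    r=np.hypot(q[:,0]-f[0],q[:,1]-f[1]); q=q[abs(r-f[2])<5]; yd=np.cross(Z,xd)
    print(np.linalg.lstsq(np.c_[(q-[f[0],f[1],0])@xd,(q-[f[0],f[1],0])@yd,np.ones(len(q))],q[:,2],rcond=None)[0])
E
```

```text
{'clock': np.float64(21.1), 'joints': array([ 0.117,  0.324,  2.176,  1.53 ,  0.671, -2.27 ]), 'eef_pos': array([454.77 , 243.906,  82.537]), 'eef_rot': array([ 3.113, -0.873,  1.099]), 'wrist_force': array([ 0.731, -0.277, -0.079]), 'moment': array([-0.326,  0.211, -0.007]), 'finger_gap': np.float64(55.91)}
[-0.37288008 -0.6693262   0.64262189]
[575.79574977 184.42611527  47.54583965] 364
[-2.45301784e-03 -1.93891912e-02  1.18859543e+02]
```

View pics/wrist13.png

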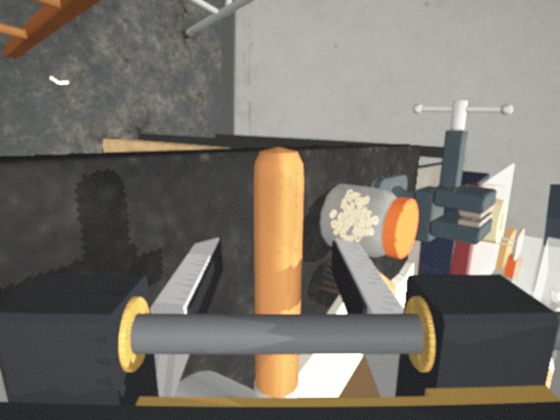

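Released, with the pot standing level. The handle is centred between the open fingers at column 277. I'll retreat straight back along the tool axis.

apply_moves([
  [[-0.4,-0.7,0.65],[0,0,0],60],
  [[-1.1,-2,1.9],[0,0,0],60],
  [[-2.2,-4,3.8],[0,0,0],60],
  [[-3.3,-6,5.8],[0,0,0],60],
  [[-4.5,-8,7.7],[0,0,0],60],
  [[-6,-10.7,10.3],[0,0,0],60],
  [[-7.5,-12,14],[0,0,0],60],
  [[-9,-13,17],[0,0,0],60],
  [[-9,-13,18],[0,0,0],60],
  [[-9,-13,18],[0,0,0],60],
])

```text
clock: 22.45
eef_pos: [365.0, 113.9, 262.5]
eef_rot: [3.112, -0.873, 1.1]
wrist_force: [-0.8, 0.3, -1.3]
finger_gap: 56.4
```

```bash
python3 look.py 14 top scene; python3 - <<'E'
import cv2,numpy as np
a=np.load("scene14p.npy")[110:290,200:400,::-1]
cv2.imwrite("pics/scene14c.png",cv2.resize(a,None,fx=3.3,fy=3.3,interpolation=cv2.INTER_CUBIC))
E
```

```text
{'clock': np.float64(22.45), 'joints': array([-0.314, -0.296,  2.253,  0.949,  1.181, -1.785]), 'eef_pos': array([365.035, 113.946, 262.461]), 'eef_rot': array([ 3.112, -0.873,  1.1  ]), 'wrist_force': array([-0.8  ,  0.293, -1.263]), 'moment': array([-0.329,  0.196, -0.008]), 'finger_gap': np.float64(56.361)}
```

View pics/scene14c.png

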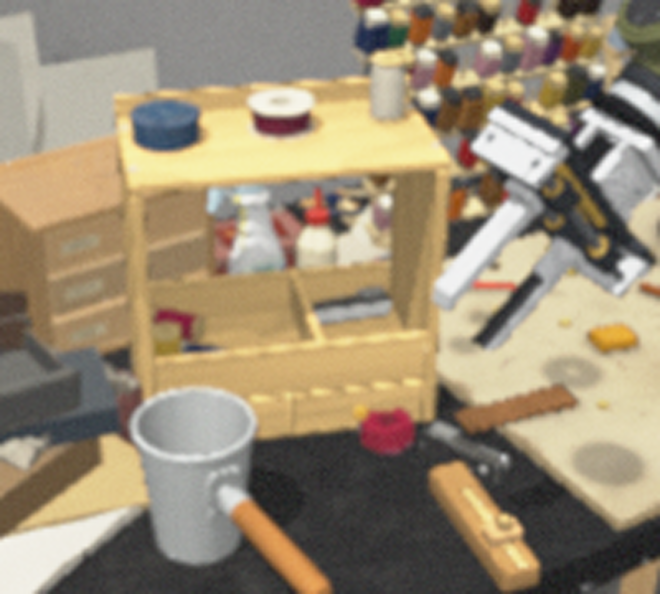

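View pics/top14.png

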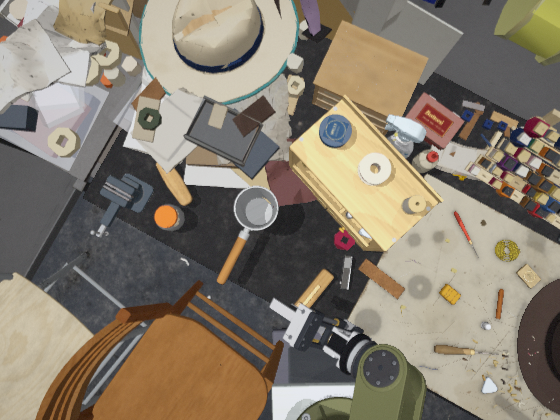

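The dipper stands empty and upright at (257,209) in the top view. All three spools (red, yellow, blue) are in the wide bay, at about (175,330) in the scene crop. The tins and tools are where they were, and nothing is touching the gripper.

```bash
python3 -c "
from cell import manip
print(manip.sign_off())"
```

```text
the job is handed in; nothing more can be done
None
```

The job is done and handed in at about 22.5 s. I gripped the dipper by its handle, carried it upright under the shelf and tipped it left to about 113°. All three spools went into the wide bay. I then brought the pot back out, set it upright at its old place on the bench, let go and backed the gripper off.

**Last checks:**
- **Pot:** the top view shows it empty. It stands level at (576, 184) mm, within about 2 mm of where it started, with its rim at the same height as before.
- **Spools:** the scene view shows all three (red, yellow, blue) lying in the wide bay.
- **Other things:** the organiser and the things around it look unmoved. I judged this by eye from the pictures and did not measure each one.
- **Forces:** the wrist force read at the end of each move never went above about 3 N, so there was no sign of a bump. Readings between those points were not logged.

**Disagreements:**
- After lifting, the pot drooped about 2° in the grip. I corrected this before going under the shelf.
- The camera shows a constant 1° sideways rim slope, even when the pot stands flat on the bench. I took this as measurement bias.

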